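Vent a bearing housing and hold the hand greaser on its sprung nipple

ROBOT

A 6-joint arm with a two-finger parallel gripper is mounted at the origin on a cart in front of the work surface, level with it; the furniture and walls round the work are solid. World frame = base frame: x ahead of the robot, y to its left, z up, the work surface at z = 0. Lengths are in mm, angles in degrees, forces in N, time in s.
With the tool pointing down it reaches from about 350 to 850 mm from the base axis. Payload 8.1 kg.
Tool frame: the origin (TCP) lies midway between the tips of the shut fingers; the grasp point (between the pads) lies 19 mm behind it; z points along the fingers, y is the line along which they close (so a half turn about z gives the same grasp; the last joint's range is limited). The gripper opens to 85 mm and grips with 20 to 120 N. Pads are 22 mm wide; open, the fingers measure 114 mm over their backs; the gripper's body (76 mm by 85 mm) begins 54 mm behind the grasp point. The pads swing forward as they close: fully open they stand 13 mm farther back than shut.
Start: joints at [66.326, 7.471, 85.268, -0, 87.261, -4.893], TCP at [193.155, 568.064, 231.292] pointing down, gripper open.
Joint ranges: [-169.43, 169.43], [-51.17, 129.36], [1.28, 143.12], [-76.62, 256.62], [0, 156.53], [-152.29, 152.29]. Speed limits (degrees/s): [136.94, 136.94, 159.86, 180, 180, 180].

INTERFACE

Orientations are given as [roll, pitch, yaw] about the fixed x, y, z axes, in that order (R = Rz(yaw) Ry(pitch) Rx(roll)).
In Python, from bench import r gives the robot as it stands.
- The arm moves only by the tool send_rows, never from a script. Its argument "increments" is a list of rows, each a list of 6 numbers: the shift along the tool's x, y, z in mm, then the turn, a rotation vector about the tool's x, y, z in rad. A call has 1 to 5 rows; each row shifts and turns the commanded pose from where the row before left it, along the tool's axes as they then stand; what a row does not reach is not made up. A row lasts 1/8 s, in which the tool goes at most 62.5 mm and 10.7 degrees, less where a joint would pass 70% of its speed; a pose out of reach is approached as far as the arm can. A call is refused whole if a number of a shift passes 62.5 or a number of a turn 0.188, either way. A call with a gripper value outside its range is refused whole. "grip" is the closure, from -1 (fully open) to 1 (shut), set as the call begins (left out, the last holds). The fingers move at their own pace and stop on an object; "grip_force" is the grip in N (left out, the last holds). Time passes only in rows, so rows that do not move let the fingers close. It gives the time, the measured TCP pose, the force, the opening and the grip force at its end, in the units of the state.
- r.sense(): the state, without advancing time (a new reading comes with each control period).
- r.snapshot(name): name is "scene" or "top" or "wrist"; returns a dict with "img" (400x640x3 uint8, blue, green, red), "z_map" (400x640 float32, mm along the optical axis (not along the pixel's ray), 0 where there is no reading), "fx", "fy", "cx", "cy" (pixels), "view" (4x4, takes a point from world to camera coordinates). Camera axes: x right, y down, z forward; pixel columns grow to the right and rows downward; lengths in mm; the calibration is good to about 2 mm. A picture is of the moment at which its call begins.
- r.hand_in(): hands the job in; it is judged then, once.
The state is a dict: "time": time; "joint_pos": joint angles; "qd": joint speeds; "joint_efforts": joint torques, N m; "tool_pos": TCP position; "tcp_rot": TCP orientation; "ft_force": force on the tool from outside, world axes, zero at the start; "wrist_torque": the same for the moment, N m; "finger_gap": finger opening in mm; "grip_force": force on a finger pad.
Only numpy, scipy, OpenCV 4.12 (cv2) and the standard library are available. Lean on these libraries where they do the work, as an engineer would, in place of code of your own. Each camera call takes 0.05 s, during which the arm holds its last target. There are 200 camera calls.

TASK

Ready the green bearing housing for greasing: pull the red vent knob straight out until it snaps to its outer stop, then push it fully home again. After that pick up the blue hand greaser, press its open end squarely over the tilted grease nipple until the nipple's sprung collar snaps down, and keep holding it pressed down there: the program finishes while the gripper is still holding the greaser against the spring. Do not disturb the brown beaker, the tape measure or the rubbing block.

Things in the scene. Friction and masses are not known exactly. Their poses are not given: they have to be found in the camera images.
- housing: green bearing housing bolted to the bench: foot 100 x 200 x 12 mm (x, y, z), body 90 x 160 mm in plan and 78 mm high. Origin: centre of its underside; its own -x axis points out of its front (the side with the red knob, roughly towards the robot), y to its left, z up. It cannot move.
- vent_knob (a point): centre of the grip of the red vent knob, 50 mm above the bench on the right part of the housing's front: a level cylinder of 22 mm diameter and 24 mm length, axis along the housing's x, with a 31 mm diameter end flange 6 mm thick on its outer (front) end; this point lies midway along the grip, 32 mm in front of the housing's front face when home. Grip it from above with the fingers closing along the housing's y. Axes as the housing's.
- vent_slide (a joint): travel of the vent knob in m: 0 fully home, 0.03 fully out (slides along the housing's -x). It snaps to either end over a detent in the middle; about 8 N moves it over. Starts home.
- nipple_tip (a point): tip of the fixed brass grease nipple on top of the left part of the housing. Its own +z axis is the nipple's axis, pointing out of the housing, leaning 25 degrees from vertical towards the housing's front. The head is 17 mm in diameter with a tapered tip, and stands 20 mm out of the collar when the collar is up.
- collar_top (a point): centre of the upper face of the sprung aluminium collar (34 mm outside diameter, 18 mm long) round the nipple, on the nipple's axis, 20 mm below the tip when up; moves with the collar. Its z axis is the nipple's axis.
- collar (a joint): how far the collar is pressed down along the nipple's axis, in m: 0 up, 0.012 at its lower stop. The spring resists with 8 to 10 N; a detent raises this to about 13 N over the first millimetres and, past the middle (6 mm), helps it snap down. It springs up again as soon as it is not held. Starts up.
- greaser_grip (a point): blue hand greaser, a round tool 93 mm long and 0.25 kg, standing upright on its open mouth on the bench. This point is on its axis at the middle of the blue grip (34 mm diameter, from 40 to 88 mm above the mouth), 62 mm above the mouth; a 44 mm diameter brass guard ring lies 33 to 38 mm above the mouth. Its own z axis runs along the tool, from the mouth to the closed end.
- greaser_mouth (a point): centre of the greaser's open mouth (32 mm outside diameter; bore 21 mm in diameter and 36 mm deep), 62 mm below greaser_grip along the tool's axis. The bore goes over the nipple and the rim of the mouth pushes the collar down.
- beaker: reddish-brown tapered beaker, 72 mm in diameter and 98 mm high, open at the top; origin at the centre of its underside; to be left alone
- tape: yellow pocket tape measure, 55 x 85 x 62 mm; origin at the centre of its underside; to be left alone
- block: grey-beige rubbing block, 66 x 79 x 30 mm; origin at the centre of its underside; to be left alone

How it is judged (in metres and radians):
On the way, in this order (a step that is already met when the one before it is completed fails the run):
1. the vent knob is pulled out to its outer stop (value of joint vent_slide above 0.026 m), for 0.1 s.
2. the vent knob is pushed fully home, the greaser not yet fetched (value of joint vent_slide below 0.003 m and distance of greaser_grip from where it was at the start of the episode below 0.03 m), for 0.2 s.
3. the greaser, on the nipple and square to it, has snapped the collar down (value of joint collar above 0.009 m and contact force between greaser and collar above 2 N and angle between the z axis of greaser_mouth and the z axis of nipple_tip, either way round below 0.14 rad and distance between greaser_mouth and collar_top below 0.006 m), for 0.3 s.
At the end, for the whole second after the job is handed in: The gripper holds the greaser with its bore over the nipple, its axis within 8 degrees of the nipple's, the mouth within 6 mm of the collar's upper face and pushing the collar with more than 2 N, the collar down by more than 9 mm of its 12; the vent knob is home within 3 mm (all of step 3 and contact force between the fingers and greaser above 2 N and value of joint vent_slide below 0.003 m); the arm keeps its last pose, push and grip.
It fails at once if the brown beaker, tape measure or rubbing block is moved by more than 30 mm (distance of any of beaker, tape, block from where it was at the start of the episode above 0.03 m).
It also fails if it takes over 46 s, if anything falls off the work surface, if the arm or the gripper's body presses on something with over 40 N, if the wrist force passes 120 N, or if a joint passes its speed limit or range.

## Working session

There is one attempt and no reset: what is moved stays moved. The work goes in short steps, Python scripts to look and compute and a tool call to move; the robot and the scene stay as the last step left them, time stands still between calls to the robot, and variables do not carry over. Pictures are saved under pics/ and viewed, at most 10 in all, crops included, and the job is handed in when it is done.

Besides the shell and the picture viewer there is one more tool, called after "Request:" as a command line: name --pt "numbers of a row" for each row, then --argument value for the rest. send_rows: Moves the arm, as the interface text tells. Its arguments: {"type":"object","properties":{"increments":{"type":"array"},"grip":{"type":"number"},"grip_force":{"type":"number"}},"required":["increments"]}

```bash
mkdir -p pics
cat > h.py <<'E'
import numpy as np, cv2
from scipy.spatial.transform import Rotation as R
from bench import r
def pts(s):
    z=s["z_map"]; v,u=np.mgrid[:z.shape[0],:z.shape[1]]
    P=np.stack([(u-s["cx"])/s["fx"]*z,(v-s["cy"])/s["fy"]*z,z,np.ones_like(z)],-1)
    W=P@np.linalg.inv(s["view"]).T
    W=W[...,:3]; W[z<=0]=np.nan
    return W
E
python3 - <<'E'
from h import *
for n in("scene","top"):
    s=r.snapshot(n); cv2.imwrite(f"pics/{n}0.png",s["img"]); np.save(f"{n}0.npy",pts(s)); np.save(f"{n}0i.npy",s["img"])
    print(n,np.linalg.inv(s["view"])[:3,3],s["fx"])
print(r.sense())
E
```

```text
scene [ 118.38670882 -962.96664102  535.77088939] 396.00206221380887
top [ 318.82582813  -87.6628259  1306.62604333] 435.581894367202
{'time': 0.1, 'joint_pos': array([ 6.63270244e+01,  7.51197395e+00,  8.53239597e+01, -1.84016644e-04,
        8.72613221e+01, -4.89414682e+00]), 'qd': array([ 0.04198685, -0.04344386, -0.22498365,  0.02295025,  0.0478857 ,
       -0.03518574]), 'joint_efforts': array([ 1.88963546e-03, -5.70957112e+01, -5.01940012e+01, -9.74820318e-05,
        8.39843822e-03,  9.41691781e-06]), 'tool_pos': array([192.93847045, 567.60382071, 230.32807549]), 'tcp_rot': array([-1.79903083e+02, -8.11426275e-03,  1.61221173e+02]), 'ft_force': array([ 0.45170224,  0.27130715, -0.22365763]), 'wrist_torque': array([-0.03404313,  0.01318606, -0.01636764]), 'grip_force': 0.0, 'finger_gap': 85.75345039732673}
```

View pics/scene0.png

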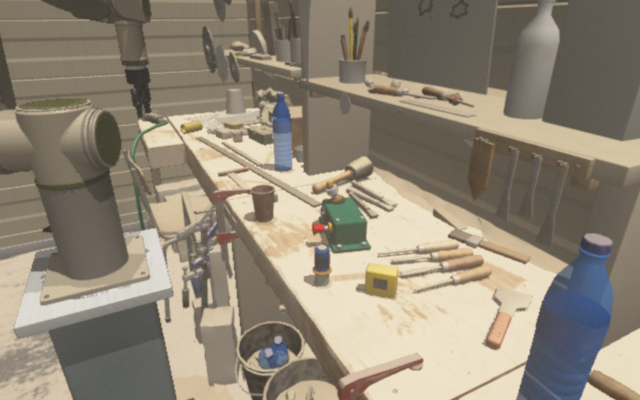

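View pics/top0.png

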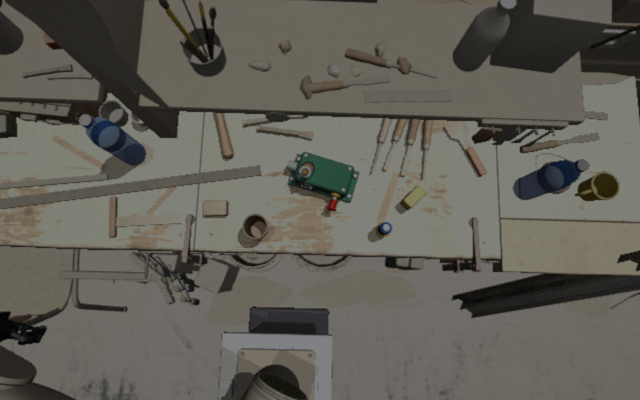

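The scene shows the green housing near (343,222), with the red knob at (318,228), the greaser at (321,262), the beaker at (263,203) and the tape at (381,279). In the top view (up is +x, right is -y) they are: housing (323,177), knob (333,203), nipple (305,171), greaser (385,229), beaker (255,228), tape (412,198), block (215,208).

Run:
```python
from h import *
W=np.load("top0.npy"); im=np.load("top0i.npy"); hsv=cv2.cvtColor(im,cv2.COLOR_BGR2HSV)
np.set_printoptions(precision=1,suppress=True)
def box(u,v,w): 
    m=np.zeros(im.shape[:2],bool); m[v-w:v+w+1,u-w:u+w+1]=1; return m
H,S,V=[hsv[...,i].astype(int) for i in range(3)]
g=box(323,177,45)&(H>55)&(H<95)&(S>90)
P=W[g]; t=P[(P[:,2]>72)&(P[:,2]<85)]
print("top face",len(t),np.median(t[:,2]),cv2.minAreaRect(t[:,:2].astype(np.float32)))
f=P[P[:,2]>4]; print("all",cv2.minAreaRect(f[:,:2].astype(np.float32)))
for n,u,v,w,c in [("knob",333,203,14,(S>130)&((H<8)|(H>172))),("greaser",385,229,14,None),("nip",305,171,14,None),("beaker",255,228,18,None),("tape",412,198,18,None),("block",215,208,16,None)]:
    m=box(u,v,w)
    if c is not None:m&=c
    m&=(W[...,2]>{'nip':84}.get(n,12)); p=W[m]
    print(n,len(p),p.min(0),p.max(0),np.median(p,0))
    if n in('nip',): print(np.c_[p[np.argsort(-p[:,2])][:25]])
    if n=='greaser': q=p[p[:,2]>85]; print("gtop",len(q),q.mean(0),(q.min(0)+q.max(0))/2)
# shelf height
print("shelf",W[90,320],W[110,320],W[114,320],W[125,320])
s=np.load("scene0.npy"); si=np.load("scene0i.npy"); h2=cv2.cvtColor(si,cv2.COLOR_BGR2HSV)
m=(h2[...,0]>55)&(h2[...,0]<95)&(h2[...,1]>90); m[:190]=0;m[260:]=0;m[:,:300]=0;m[:,380:]=0
p=s[m];t=p[(p[:,2]>70)&(p[:,2]<85)]; print("scene top",len(t),np.median(t[:,2]),cv2.minAreaRect(t[:,:2].astype(np.float32)))
m=((h2[...,0]<8)|(h2[...,0]>172))&(h2[...,1]>150); m[:215]=0;m[240:]=0;m[:,:308]=0;m[:,332:]=0
p=s[m];print("scene knob",len(p),p.min(0),p.max(0))
p=s[240:290,305:335].reshape(-1,3);p=p[(p[:,2]>50)&(p[:,0]<480)];print("scene greaser",p.min(0),p.max(0))
```

```text
top face 1236 78.09574541897075 ((611.0542602539062, -122.140869140625), (158.93447875976562, 84.70596313476562), 74.5103759765625)
all ((612.2898559570312, -121.16197967529297), (193.37818908691406, 95.94400024414062), 74.53627014160156)
knob 77 [ 508.2 -159.5   38.7] [ 539.9 -133.7   68.4] [ 521.6 -147.9   59.4]
greaser 193 [ 437.4 -317.7   30. ] [ 478.5 -279.8   99.2] [ 455.1 -295.    85.9]
gtop 102 [ 457.5 -300.3   90.1] [ 457.3 -301.9   92.2]
nip 181 [ 585.2 -103.9   84.3] [643.5 -53.2 143.3] [612.8 -72.6 120.8]
[[596.7 -65.1 143.3]
 [596.8 -67.8 143. ]
 [599.5 -62.2 142.9]
 [600.2 -67.7 140.7]
 [603.1 -67.6 140.6]
 [594.9 -67.8 139.2]
 [597.6 -62.2 138.8]
 [595.2 -70.6 138.5]
 [600.5 -59.4 138.3]
 [595.3 -65.1 137.4]
 [595.6 -73.3 137.1]
 [601.  -64.9 137. ]
 [606.8 -67.4 136.9]
 [595.4 -62.3 136.6]
 [598.6 -73.2 136.5]
 [592.7 -65.1 136.3]
 [604.3 -73.  136.2]
 [604.  -64.7 136.2]
 [598.6 -70.4 136.1]
 [601.5 -73.1 136. ]
 [604.3 -70.3 135.9]
 [593.1 -70.6 135.3]
 [604.2 -62.  135.3]
 [607.3 -64.6 134.4]
 [593.2 -62.3 133.5]]
beaker 343 [415.8  30.3  12.5] [486.  100.3 102.2] [462.8  79.6  81.6]
tape 304 [ 519.8 -419.7   12.6] [ 606.3 -355.7   68.6] [ 551.9 -383.9   61.6]
block 389 [485.  161.   12.9] [532.  231.9  38.1] [507.6 196.3  29.4]
shelf [731.3 -99.4 380.2] [ 688.7 -100.8  367.7] [ 685.8 -101.3  350.4] [ 782.3 -107.3    4.6]
scene top 0 nan ((0.0, 0.0), (0.0, 0.0), 0.0)
scene knob 66 [ 507.5 -163.6    7.2] [581.1 -53.2  66.7]
scene greaser [ 440.6 -318.3   50.1] [ 474.5 -284.3   94.6]
  return _methods._mean(a, axis=axis, dtype=dtype,
  ret = ret.dtype.type(ret / rcount)
```

Request:
send_rows --pt "-20 -25 0 0 0 -0.058" --pt "-35 -40 0 0 0 0" --pt "-35 -40 0 0 0 0" --pt "-35 -40 0 0 0 0" --pt "-35 -40 0 0 0 0" --grip -1

```text
time: 0.72
tool_pos: [296.6, 344.8, 230.9]
tcp_rot: [-180.0, -0.0, 164.6]
ft_force: [1.5, 0.3, 0.3]
finger_gap: 85.3
grip_force: 0.0
```

Request:
send_rows --pt "-35 -40 0 0 0 0" --pt "-35 -40 0 0 0 0" --pt "-35 -40 0 0 0 0" --pt "-35 -40 0 0 0 0" --pt "-35 -40 0 0 0 0"

```text
time: 1.35
tool_pos: [412.0, 105.4, 231.1]
tcp_rot: [180.0, 0.0, 164.5]
ft_force: [0.8, 0.6, 0.2]
finger_gap: 85.7
grip_force: 0.0
```

Request:
send_rows --pt "-35 -40 0 0 0 0" --pt "-35 -40 0 0 0 0" --pt "-35 -40 0 0 0 0" --pt "-30 -30 0 0 0 0" --pt "0 0 0 0 0 0"

```text
time: 1.98
tool_pos: [502.2, -76.0, 230.5]
tcp_rot: [-180.0, -0.1, 164.3]
ft_force: [-0.6, -0.0, -0.6]
finger_gap: 85.3
grip_force: 0.0
```

Run:
```python
from h import *
s=r.snapshot("wrist"); cv2.imwrite("pics/w1.png",s["img"]); np.save("w1.npy",pts(s)); np.save("w1i.npy",s["img"])
q=r.sense(); print(q["time"],q["tool_pos"],q["tcp_rot"]); print(np.linalg.inv(s["view"]))
```

```text
2.025 [501.62639783 -74.49389982 230.49370888] [ 1.79995332e+02 -1.00247913e-01  1.64406292e+02]
[[ 2.69583335e-01  9.22573780e-01  2.76011676e-01  4.31415469e+02]
 [ 9.62977051e-01 -2.58225608e-01 -7.74256713e-02 -5.43832724e+01]
 [-1.57611370e-04  2.86665580e-01 -9.58030699e-01  3.73098251e+02]
 [ 0.00000000e+00  0.00000000e+00  0.00000000e+00  1.00000000e+00]]
```

View pics/w1.png

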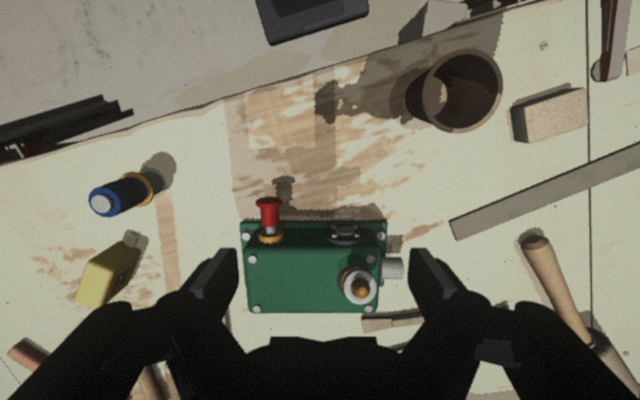

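The wrist view shows the red knob at (268,215), the nipple with its light collar at (357,288), and the greaser at (120,195) with its closed end at (100,203). The housing is aligned with the fingers.

```bash
cat > m.py <<'E'
from h import *
np.set_printoptions(precision=1,suppress=True)
def meas(W,im):
    hsv=cv2.cvtColor(im,cv2.COLOR_BGR2HSV);H,S,V=[hsv[...,i].astype(int) for i in range(3)]
    near=(W[...,2]>5)&(W[...,2]<160)
    g=near&(H>55)&(H<95)&(S>90)&(np.hypot(W[...,0]-611,W[...,1]+122)<120)
    t=W[g&(abs(W[...,2]-78)<4)]; (c,wh,a)=cv2.minAreaRect(t[:,:2].astype(np.float32))
    print("top",np.median(t[:,2]),c,wh,a)
    k=W[near&(S>130)&((H<8)|(H>172))&(np.hypot(W[...,0]-523,W[...,1]+148)<45)]
    yaw=np.deg2rad(-15.5); Rh=R.from_euler('z',yaw).as_matrix()
    kh=(k-[611.5,-122,0])@Rh; print("knob housing-frame",len(kh),np.percentile(kh,[1,50,99],axis=0))
    gk=kh[(kh[:,0]>-88)&(kh[:,0]<-68)]; print(" grip y mid",(np.percentile(gk[:,1],2)+np.percentile(gk[:,1],98))/2,"topz",np.percentile(gk[:,2],98))
    n=W[near&~g&(W[...,2]>84)&(np.hypot(W[...,0]-600,W[...,1]+68)<50)]
    Rn=Rh@R.from_euler('y',-25,degrees=True).as_matrix() # z col = axis
    q=(n-[598,-66,142])@Rn
    print("nipple frame pts",len(q),"max z",np.percentile(q[:,2],[90,95,99,100]))
    hst,e=np.histogram(q[:,2],np.arange(-60,6,2)); print(dict(zip(e.astype(int).tolist(),hst.tolist())))
    h=q[(q[:,2]>-14)]; print(" head xy",h[:,:2].min(0),h[:,:2].max(0))
    return q,Rn
E
python3 - <<'E'
from m import *
W=np.load("w1.npy");im=np.load("w1i.npy"); q,Rn=meas(W,im)
for lo in(-4,-8,-12,-16,-20,-24,-28): 
    h=q[(q[:,2]>lo-2)&(q[:,2]<lo+2)]; 
    if len(h): print(lo,len(h),h[:,:2].min(0),h[:,:2].max(0),(h[:,:2].min(0)+h[:,:2].max(0))/2)
p=W[(np.hypot(W[...,0]-457,W[...,1]+301)<35)&(W[...,2]>50)]
t=p[p[:,2]>90]; print("greaser",len(p),len(t),np.median(t,0),(t.min(0)+t.max(0))/2)
t=p[p[:,2]<88];c=cv2.minEnclosingCircle(p[:,:2].astype(np.float32));print(c)
E
```

```text
top 77.53415176149451 (611.0220336914062, -118.03409576416016) (154.5022430419922, 85.18911743164062) 74.14802551269531
knob housing-frame 466 [[-93.6 -57.9  48.9]
 [-80.2 -44.8  59.6]
 [-63.7 -33.4  65.2]]
 grip y mid -45.85904821334111 topz 61.41698187424379
nipple frame pts 1038 max z [-3.6 -0.9  0.5  1.3]
{-60: 2, -58: 13, -56: 33, -54: 3, -52: 1, -50: 1, -48: 0, -46: 4, -44: 2, -42: 1, -40: 1, -38: 8, -36: 8, -34: 15, -32: 8, -30: 8, -28: 9, -26: 9, -24: 8, -22: 231, -20: 346, -18: 17, -16: 3, -14: 9, -12: 5, -10: 25, -8: 58, -6: 55, -4: 46, -2: 43, 0: 23, 2: 0}
 head xy [-13.1  -5.6] [ 3.1 10.4]
-4 101 [-11.5  -4.2] [1.6 9.2] [-5.   2.5]
-8 83 [-13.  -5.] [ 3.1 10.4] [-4.9  2.7]
-12 14 [-13.1  -5.6] [-3.8  6.3] [-8.5  0.3]
-16 20 [-19.3  -7.9] [ 8.5 14.1] [-5.4  3.1]
-20 577 [-21.8 -13.6] [12.  19.4] [-4.9  2.9]
-24 17 [-21.5 -13.5] [1.2 8.2] [-10.2  -2.7]
-28 17 [-21.3 -13. ] [ 2.3 11.6] [-9.5 -0.7]
greaser 1521 307 [ 456.8 -296.    92.6] [ 456.8 -296.4   92.1]
((456.75732421875, -296.6278991699219), 18.050800323486328)
```

Request:
send_rows --pt "-20 -31 25 0 0 0" --pt "-21 -32 35 0 0 0" --pt "0 0 20 0 0 0" --pt "0 0 0 0 0 0" --pt "0 0 0 0 0 0"

```text
time: 2.65
tool_pos: [525.0, -144.1, 152.6]
tcp_rot: [180.0, 0.1, 164.6]
ft_force: [0.8, 0.9, -0.2]
finger_gap: 85.5
grip_force: 0.0
```

Run:
```python
from m import *
s=r.snapshot("wrist"); W=pts(s);im=s["img"]; cv2.imwrite("pics/w2.png",im)
q=r.sense(); print(q["time"],q["tool_pos"],q["tcp_rot"],q["qd"])
q,Rn=meas(W,im)
for lo in(-4,-8,-20): 
    h=q[(q[:,2]>lo-2)&(q[:,2]<lo+2)]; 
    if len(h): print(lo,len(h),(h[:,:2].min(0)+h[:,:2].max(0))/2)
p=W[(np.hypot(W[...,0]-457,W[...,1]+299)<35)&(W[...,2]>50)]
if len(p): print(len(p),cv2.minEnclosingCircle(p[:,:2].astype(np.float32)))
```

```text
2.7 [ 525.4 -144.3  153. ] [-180.     0.1  164.6] [-0.1 -0.2 -0.4 -0.1 -0.2 -0.1]
top 77.62497228201335 (611.3897705078125, -119.22232818603516) (155.2992706298828, 85.19035339355469) 74.29325866699219
knob housing-frame 925 [[-93.5 -59.1  46.8]
 [-81.2 -46.   59.5]
 [-64.1 -34.1  65.6]]
 grip y mid -46.34885433202413 topz 62.117445592586165
nipple frame pts 155 max z [-18.8 -18.5 -18.1 -17.9]
{-60: 0, -58: 0, -56: 0, -54: 0, -52: 0, -50: 0, -48: 0, -46: 0, -44: 0, -42: 0, -40: 0, -38: 0, -36: 1, -34: 0, -32: 0, -30: 0, -28: 0, -26: 1, -24: 0, -22: 54, -20: 83, -18: 1, -16: 0, -14: 0, -12: 0, -10: 0, -8: 0, -6: 0, -4: 0, -2: 0, 0: 0, 2: 0}Traceback (most recent call last):
  File "<stdin>", line 4, in <module>
  File "m.py", line 18, in meas
    h=q[(q[:,2]>-14)]; print(" head xy",h[:,:2].min(0),h[:,:2].max(0))
                                        ~~~~~~~~~~~^^^
    return umr_minimum(a, axis, None, out, keepdims, initial, where)
ValueError: zero-size array to reduction operation minimum which has no identity
```

Request:
send_rows --pt "0 -1 40 0 0 0" --pt "0 0 45 0 0 0" --pt "0 0 39 0 0 0" --pt "0 0 0 0 0 0"

```text
time: 3.2
tool_pos: [522.2, -144.7, 25.3]
tcp_rot: [180.0, -0.3, 164.6]
ft_force: [-0.5, 0.3, 0.4]
finger_gap: 85.0
grip_force: 0.0
```

Request:
send_rows --pt "0 0 0 0 0 0" --pt "0 0 0 0 0 0" --pt "0 0 0 0 0 0" --pt "0 0 0 0 0 0" --pt "0 0 0 0 0 0" --grip 1 --grip_force 50

```text
time: 3.82
tool_pos: [525.5, -148.2, 29.1]
tcp_rot: [-179.9, 0.2, 164.5]
ft_force: [-0.9, -7.3, 5.9]
finger_gap: 20.4
grip_force: 50.7
```

Request:
send_rows --pt "8 0 0 0 0 0" --pt "8 0 0 0 0 0" --pt "8 0 0 0 0 0" --pt "7 0 0 0 0 0" --pt "0 0 0 0 0 0"

```text
time: 4.45
tool_pos: [497.2, -140.4, 29.3]
tcp_rot: [-179.9, 0.4, 164.5]
ft_force: [8.0, -9.3, -2.9]
finger_gap: 20.6
grip_force: 55.4
```

Request:
send_rows --pt "2 0 0 0 0 0" --pt "0 0 0 0 0 0" --pt "0 0 0 0 0 0"

```text
time: 4.82
tool_pos: [497.2, -140.4, 29.5]
tcp_rot: [-179.8, 0.7, 164.5]
ft_force: [17.6, -12.7, -12.3]
finger_gap: 20.6
grip_force: 57.0
```

Run:
```python
from m import *
s=r.snapshot("top"); W=pts(s);im=s["img"]
hsv=cv2.cvtColor(im,cv2.COLOR_BGR2HSV);H,S=hsv[...,0].astype(int),hsv[...,1]
s2=r.snapshot("scene"); cv2.imwrite("pics/s2.png",cv2.resize(s2["img"][190:270,280:380],None,fx=6,fy=6))
q=r.sense(); print(q["tool_pos"],q["ft_force"],q["time"])
```

```text
[ 497.1 -140.5   29.5] [ 17.2 -12.9 -12.2] 4.925
```

View pics/s2.png

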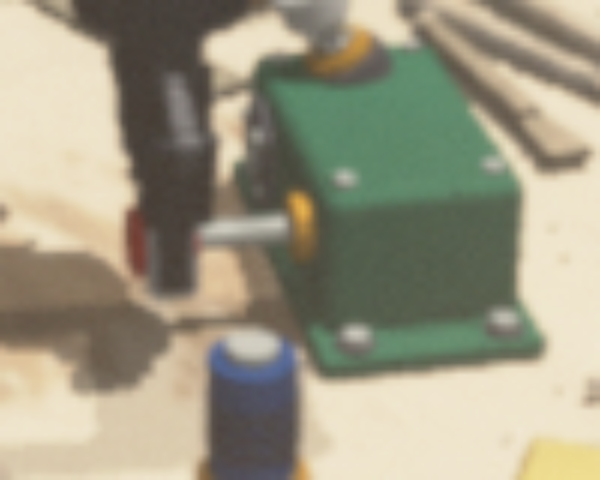

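The crop shows the knob drawn out, with its bare shaft from (200,230) to (290,225). The force rose without any further motion, so it is on the outer stop. Next I push it home.

Request:
send_rows --pt "-9 0 0 0 0 0" --pt "-9 0 0 0 0 0" --pt "-9 0 0 0 0 0" --pt "-8 0 0 0 0 0" --pt "0 0 0 0 0 0"

```text
time: 5.55
tool_pos: [526.1, -148.4, 29.0]
tcp_rot: [-179.9, -0.0, 164.5]
ft_force: [-10.6, -4.4, 14.1]
finger_gap: 20.7
grip_force: 54.3
```

Request:
send_rows --pt "-1 0 0 0 0 0" --pt "0 0 0 0 0 0" --pt "0 0 0 0 0 0"

```text
time: 5.92
tool_pos: [526.1, -148.4, 28.9]
tcp_rot: [-179.9, -0.1, 164.5]
ft_force: [-14.4, -4.3, 17.2]
finger_gap: 20.4
grip_force: 54.1
```

Request:
send_rows --pt "2 0 0 0 0 0" --pt "0 0 0 0 0 0" --pt "0 0 0 0 0 0" --pt "0 0 0 0 0 0" --grip -1

```text
time: 6.42
tool_pos: [525.3, -146.3, 27.2]
tcp_rot: [180.0, -0.0, 164.6]
ft_force: [0.2, -0.4, 1.0]
finger_gap: 85.5
grip_force: 0.0
```

Request:
send_rows --pt "0 0 -40 0 0 0" --pt "0 0 -50 0 0 0" --pt "10 0 -50 0 0 0" --pt "20 0 -50 0 0 0" --pt "10 0 -10 0 0 0"

```text
time: 7.05
tool_pos: [488.2, -136.3, 231.9]
tcp_rot: [-180.0, 0.4, 164.6]
ft_force: [0.4, 0.7, 0.4]
finger_gap: 85.4
grip_force: 0.0
```

Request:
send_rows --pt "0 0 0 0 0 0" --pt "0 0 0 0 0 0"

```text
time: 7.3
tool_pos: [486.1, -135.5, 225.3]
tcp_rot: [180.0, -0.2, 164.5]
ft_force: [-0.1, -0.3, -1.0]
finger_gap: 85.5
grip_force: 0.0
```

Run:
```python
from m import *
def go(W,im):
    q,Rn=meas(W,im)
    for lo in(-4,-8,-20): 
        h=q[(q[:,2]>lo-2)&(q[:,2]<lo+2)]
        if len(h): c=(h[:,:2].min(0)+h[:,:2].max(0))/2; print(lo,len(h),c,"world axis pt@tip z0:",Rn@[c[0],c[1],0]+[598,-66,142])
    p=W[(np.hypot(W[...,0]-457,W[...,1]+299)<35)&(W[...,2]>50)]
    t=p[p[:,2]>90]
    if len(p): print("greaser",len(p),cv2.minEnclosingCircle(p[:,:2].astype(np.float32)),(t.min(0)+t.max(0))/2)
s=r.snapshot("wrist"); W=pts(s);im=s["img"]; cv2.imwrite("pics/w3.png",im)
q=r.sense(); print(q["time"],q["tool_pos"],q["tcp_rot"],q["qd"])
go(W,im)
print("TOP");go(np.load("top0.npy"),np.load("top0i.npy"))
```

```text
7.35 [ 486.  -135.5  225.1] [180.   -0.2 164.5] [ 0.   0.4 -0.3  0.1  0.2 -0. ]
top 77.564479213281 (610.6896362304688, -120.1348648071289) (153.55471801757812, 85.81706237792969) 74.19755554199219
knob housing-frame 516 [[-94.1 -59.   44.8]
 [-81.4 -46.7  59.4]
 [-64.  -34.3  65.1]]
 grip y mid -46.37008864862057 topz 61.398965464945064
nipple frame pts 406 max z [-19.7 -19.2 -18.6 -18. ]
{-60: 9, -58: 36, -56: 90, -54: 2, -52: 0, -50: 0, -48: 0, -46: 0, -44: 0, -42: 0, -40: 0, -38: 1, -36: 8, -34: 12, -32: 14, -30: 11, -28: 14, -26: 8, -24: 14, -22: 37, -20: 55, -18: 1, -16: 0, -14: 0, -12: 0, -10: 0, -8: 0, -6: 0, -4: 0, -2: 0, 0: 0, 2: 0}Traceback (most recent call last):
  File "<stdin>", line 12, in <module>
  File "<stdin>", line 3, in go
  File "m.py", line 18, in meas
    h=q[(q[:,2]>-14)]; print(" head xy",h[:,:2].min(0),h[:,:2].max(0))
                                        ~~~~~~~~~~~^^^
    return umr_minimum(a, axis, None, out, keepdims, initial, where)
ValueError: zero-size array to reduction operation minimum which has no identity
```

Run:
```python
from m import *
for n in("top0","w1"):
    W=np.load(n+".npy");im=np.load(n+"i.npy");q,Rn=meas(W,im)
    for lo in(-4,-8,-20): 
        h=q[(q[:,2]>lo-2)&(q[:,2]<lo+2)]
        c=(h[:,:2].min(0)+h[:,:2].max(0))/2; print(lo,len(h),c,"world:",Rn@[c[0],c[1],0]+[598,-66,142])
```

```text
top 78.0738706174725 (611.0542602539062, -122.140869140625) (158.93447875976562, 84.70596313476562) 74.5103759765625
knob housing-frame 77 [[-91.3 -59.4  41.1]
 [-79.  -48.9  59.4]
 [-63.  -37.6  68.1]]
 grip y mid -49.06459930184482 topz 67.17085200547142
nipple frame pts 172 max z [-6.2 -3.2  0.8  1.8]
{-60: 10, -58: 7, -56: 3, -54: 3, -52: 2, -50: 0, -48: 0, -46: 1, -44: 0, -42: 0, -40: 0, -38: 1, -36: 1, -34: 1, -32: 2, -30: 1, -28: 3, -26: 6, -24: 10, -22: 19, -20: 24, -18: 15, -16: 2, -14: 3, -12: 1, -10: 5, -8: 6, -6: 4, -4: 8, -2: 1, 0: 3, 2: 0}
 head xy [-12.4 -11.9] [8.8 7. ]
-4 12 [-2.2 -0.3] world: [596.  -65.8 141.1]
-8 11 [-0.9 -0.1] world: [597.2 -65.8 141.6]
-20 43 [-2.  -0.9] world: [596.  -66.4 141.2]
top 77.53415176149451 (611.0220336914062, -118.03409576416016) (154.5022430419922, 85.18911743164062) 74.14802551269531
knob housing-frame 466 [[-93.6 -57.9  48.9]
 [-80.2 -44.8  59.6]
 [-63.7 -33.4  65.2]]
 grip y mid -45.85904821334111 topz 61.41698187424379
nipple frame pts 1038 max z [-3.6 -0.9  0.5  1.3]
{-60: 2, -58: 13, -56: 33, -54: 3, -52: 1, -50: 1, -48: 0, -46: 4, -44: 2, -42: 1, -40: 1, -38: 8, -36: 8, -34: 15, -32: 8, -30: 8, -28: 9, -26: 9, -24: 8, -22: 231, -20: 346, -18: 17, -16: 3, -14: 9, -12: 5, -10: 25, -8: 58, -6: 55, -4: 46, -2: 43, 0: 23, 2: 0}
 head xy [-13.1  -5.6] [ 3.1 10.4]
-4 101 [-5.   2.5] world: [594.3 -62.4 139.9]
-8 83 [-4.9  2.7] world: [594.4 -62.2 139.9]
-20 577 [-4.9  2.9] world: [594.5 -62.  139.9]
```

Request:
send_rows --pt "0 -40 0 0 0 0" --pt "-4 -40 10 0 0 0" --pt "-4 -40 20 0 0 0" --pt "-4 -41 20 0 0 0" --pt "0 0 0 0 0 0"

```text
time: 7.98
tool_pos: [452.9, -295.3, 173.0]
tcp_rot: [179.9, -0.4, 164.4]
ft_force: [0.1, 1.3, -0.5]
finger_gap: 85.4
grip_force: 0.0
```

Request:
send_rows --pt "-5 -3 30 0 0 0" --pt "0 0 45 0 0 0" --pt "0 0 40 0 0 0" --pt "0 0 12 0 0 0" --pt "0 0 0 0 0 0"

```text
time: 8.6
tool_pos: [459.1, -297.6, 49.8]
tcp_rot: [179.9, -0.1, 164.6]
ft_force: [-0.2, 0.1, 0.2]
finger_gap: 85.6
grip_force: 0.0
```

Request:
send_rows --pt "0 0 0 0 0 0" --pt "0 0 0 0 0 0"

```text
time: 8.85
tool_pos: [460.6, -299.2, 52.3]
tcp_rot: [-179.9, 0.2, 164.5]
ft_force: [0.2, -0.0, -0.4]
finger_gap: 85.1
grip_force: 0.0
```

Request:
send_rows --pt "3 -1 6 0 0 0" --pt "0 0 0 0 0 0" --pt "0 0 0 0 0 0" --pt "0 0 0 0 0 0"

```text
time: 9.35
tool_pos: [456.3, -298.6, 44.4]
tcp_rot: [-180.0, 0.0, 164.5]
ft_force: [0.3, -0.5, -0.1]
finger_gap: 85.4
grip_force: 0.0
```

Request:
send_rows --pt "0 0 0 0 0 0" --pt "0 0 0 0 0 0" --pt "0 0 0 0 0 0" --pt "0 0 0 0 0 0" --pt "0 0 0 0 0 0" --grip 1 --grip_force 90

```text
time: 9.98
tool_pos: [456.6, -298.7, 44.7]
tcp_rot: [-180.0, 0.0, 164.5]
ft_force: [1.0, -0.0, 2.9]
finger_gap: 32.1
grip_force: 89.3
```

Request:
send_rows --pt "0 0 -20 0 0 0" --pt "0 0 -45 0 0 0" --pt "0 0 -50 0 0 0" --pt "0 0 -50 0 0 0" --pt "0 0 -40 0 0 0"

```text
time: 10.6
tool_pos: [456.0, -298.4, 250.8]
tcp_rot: [-180.0, 0.0, 164.5]
ft_force: [0.5, -0.4, -3.2]
finger_gap: 32.3
grip_force: 89.6
```

Request:
send_rows --pt "0 36 0 0 0 0" --pt "-5 50 0 0 0 0" --pt "-10 60 0 0 -0.1 0" --pt "-10 60 0 0 -0.12 0" --pt "-6 50 0 0 -0.12 0"

```text
time: 11.22
tool_pos: [554.3, -57.9, 250.8]
tcp_rot: [179.9, 19.6, 164.5]
ft_force: [0.0, -0.5, -3.1]
finger_gap: 32.2
grip_force: 89.6
```

Request:
send_rows --pt "0 0 0 0 -0.096 0" --pt "0 0 0 0 0 0" --pt "0 0 0 0 0 0"

```text
time: 11.6
tool_pos: [553.9, -60.5, 251.6]
tcp_rot: [-180.0, 24.9, 164.5]
ft_force: [0.3, -1.1, -3.3]
finger_gap: 32.1
grip_force: 90.2
```

```bash
cat > t.py <<'E'
from m import *
ax=R.from_euler('ZY',[-15.5,-25],degrees=True).as_matrix()[:,2]
tip=np.array([595,-65.2,140.5])+.5*ax
def rel(gap,mouth=44.7):
    q=r.sense(); T=R.from_euler('xyz',q["tcp_rot"],degrees=True)
    D=R.from_euler('ZY',[-15.5,-25],degrees=True)*R.from_euler('zy',[180,180],degrees=True)
    # desired: x=front-ish, z=-ax
    y=np.array([np.sin(np.deg2rad(15.5)),np.cos(np.deg2rad(15.5)),0]);z=-ax;D=R.from_matrix(np.c_[np.cross(y,z),y,z])
    tgt=tip+ax*(mouth+gap)
    print(q["time"],q["tool_pos"],q["tcp_rot"],"F",q["ft_force"]," F tool",T.inv().apply(q["ft_force"]))
    print("move tool:",T.inv().apply(tgt-q["tool_pos"])," rot",(T.inv()*D).as_rotvec().round(3))
    return T,q
E
python3 - <<'E'
from t import *
T,q=rel(15)
s=r.snapshot("scene"); a=cv2.resize(s["img"][150:260,290:390],None,fx=4,fy=4)
w=r.snapshot("wrist"); b=w["img"][-400:,100:]
np.save("w4.npy",pts(w));np.save("w4i.npy",w["img"]);np.save("s4.npy",pts(s));np.save("s4i.npy",s["img"])
b=cv2.resize(b,(int(540*440/400*.7),int(440*.7)));c=np.zeros((440,400+b.shape[1],3),np.uint8);c[:,:400]=a;c[:b.shape[0],400:]=b
cv2.imwrite("pics/c4.png",c);print(c.shape)
E
```

```text
11.6 [553.9 -60.5 251.6] [-180.    24.9  164.5] F [ 0.3 -1.1 -3.3]  F tool [ 0.8 -1.   3.2]
move tool: [ 9.8  6.4 57.7]  rot [-0. -0.  0.]
(440, 815, 3)
```

View pics/c4.png

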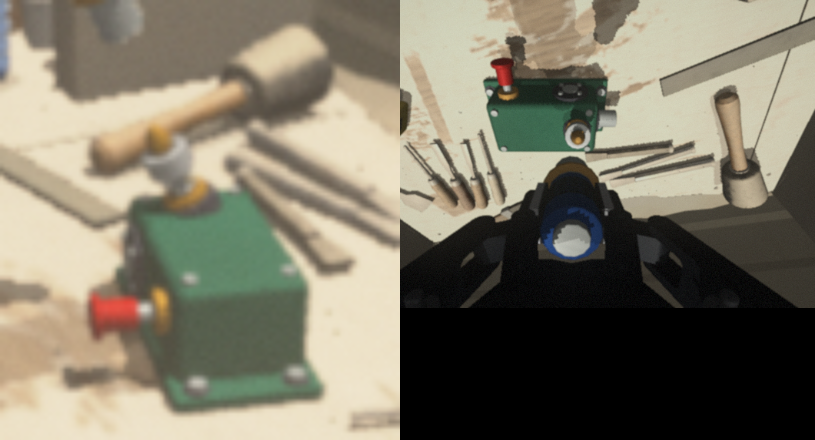

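The scene crop shows the knob home, at (115,315), and the nipple tip at (158,135). The wrist view shows the greaser's end cap at (575,240), its guard at (572,170) and the nipple at (577,133). That lets me measure the offset between them with one camera.

Run:
```python
from t import *
W=np.load("w4.npy");im=np.load("w4i.npy")
T=R.from_euler('xyz',[-180,24.9,164.5],degrees=True);tp=np.array([553.9,-60.5,251.6])
L=(W-tp)@T.as_matrix()
hsv=cv2.cvtColor(im,cv2.COLOR_BGR2HSV)
m=(np.hypot(L[...,0],L[...,1])<25)&(L[...,2]>-60)&(L[...,2]<50)
c=L[m&(abs(L[...,2]+48)<4)]; print("cap",len(c),np.median(c,0),c.min(0),c.max(0))
blue=m&(hsv[...,0]>100)&(hsv[...,0]<125)&(hsv[...,1]>100); c=L[blue];print("blue",len(c),np.percentile(c,[1,50,99],axis=0))
w=m&(hsv[...,1]<70)&(hsv[...,2]>100)&(L[...,2]<-40);c=L[w];print("white",len(c),c.mean(0),(c.min(0)+c.max(0))/2)
y=m&(L[...,2]>0);c=L[y];print("guard",len(c),np.percentile(c,[1,50,99],axis=0))
# nipple in tool frame
g=(hsv[...,0]>55)&(hsv[...,0]<95)&(hsv[...,1]>90)
n=(~g)&(W[...,2]>84)&(W[...,2]<160)&(np.hypot(W[...,0]-597,W[...,1]+66)<45)
q=L[n]; h,e=np.histogram(q[:,2],np.arange(90,170,3));print(dict(zip(e.tolist(),h.tolist())),np.percentile(q[:,2],[0,1,2]))
for a in range(96,130,4):
    k=q[abs(q[:,2]-a)<2]
    if len(k):print(a,len(k),(k[:,:2].min(0)+k[:,:2].max(0))/2,np.ptp(k[:,:2],axis=0))
k=q[(q[:,2]<120)];print("to tip expected from tip est:",T.inv().apply(tip-tp))
```

```text
cap 2668 [  2.2   0.8 -48.3] [-15.7 -22.3 -52. ] [ 15.2  22.  -44. ]
blue 2715 [[-16.4 -14.2 -44.8]
 [  6.4   2.  -43.3]
 [ 15.6  17.3 -31.6]]
white 1515 [ -1.5   2.  -48.4] [ -2.5   5.7 -45.3]
guard 1342 [[  4.2 -17.6   0.4]
 [ 14.2   1.4   6.8]
 [ 20.5  20.2  41.7]]
{90: 0, 93: 0, 96: 0, 99: 0, 102: 0, 105: 0, 108: 0, 111: 0, 114: 2, 117: 57, 120: 70, 123: 87, 126: 28, 129: 8, 132: 8, 135: 366, 138: 212, 141: 11, 144: 17, 147: 22, 150: 15, 153: 10, 156: 3, 159: 1, 162: 4, 165: 0} [116.7 118.  118.5]
116 11 [11.9  9.1] [4.7 5.5]
120 97 [10.8  9.2] [10.7 11.2]
124 108 [11.3  9.3] [15.5 15.2]
128 30 [11.5  9.4] [16.4 15.3]
to tip expected from tip est: [  9.7   6.5 117.5]
```

Request:
send_rows --pt "6 4 20 0 0 0" --pt "5 3 22 0 0 0" --pt "0 0 16 0 0 0" --pt "0 0 0 0 0 0" --pt "0 0 0 0 0 0"

```text
time: 12.32
tool_pos: [570.5, -57.6, 195.3]
tcp_rot: [180.0, 25.0, 164.5]
ft_force: [0.1, 0.7, -1.3]
finger_gap: 32.4
grip_force: 90.2
```

Run:
```python
from t import *
T,q=rel(15)
s=r.snapshot("scene"); a=cv2.resize(s["img"][145:235,290:380],None,fx=6.5,fy=6.5)
cv2.imwrite("pics/c5.png",a)
```

```text
12.325 [570.5 -57.6 195.3] [180.   25.  164.5] F [ 0.1  0.7 -1.3]  F tool [0.6 0.7 1.1]
move tool: [-0.  -0.8  0.3]  rot [0. 0. 0.]
```

View pics/c5.png

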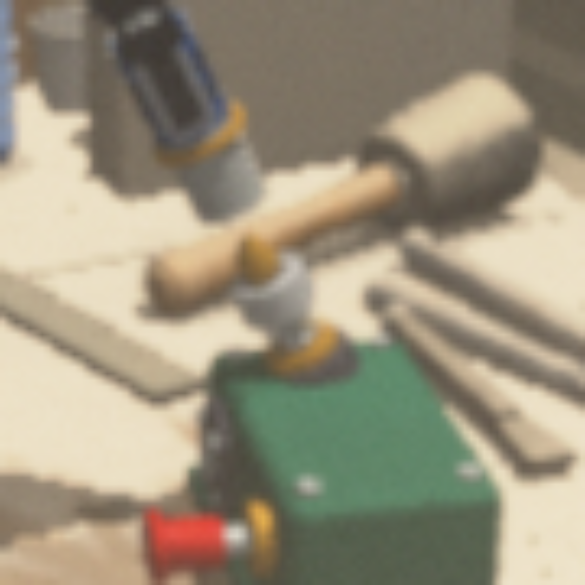

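The crop shows the greaser barrel centred near (223,175) and the collar near (275,293). Their axes line up to about 1 mm, so I go down onto the nipple.

Request:
send_rows --pt "0 0 7 0 0 0" --pt "0 0 6 0 0 0" --pt "0 0 5 0 0 0" --pt "0 0 4 0 0 0" --pt "0 0 0 0 0 0"

```text
time: 13.0
tool_pos: [578.7, -59.5, 173.8]
tcp_rot: [-180.0, 24.9, 164.5]
ft_force: [-0.3, -0.1, -2.7]
finger_gap: 32.6
grip_force: 90.2
```

Run:
```python
from t import *
T,q=rel(-7)
```

```text
13.0 [578.7 -59.5 173.8] [-180.    24.9  164.5] F [-0.3 -0.1 -2.7]  F tool [ 1.4 -0.2  2.4]
move tool: [-1.5 -1.1 -0.7]  rot [ 0. -0.  0.]
```

Request:
send_rows --pt "0 0 4 0 0 0" --pt "0 0 4 0 0 0" --pt "0 0 3 0 0 0" --pt "0 0 0 0 0 0"

```text
time: 13.5
tool_pos: [583.3, -60.8, 164.0]
tcp_rot: [-180.0, 24.9, 164.5]
ft_force: [0.0, 0.0, -4.2]
finger_gap: 32.3
grip_force: 90.2
```

Run:
```python
from t import *
T,q=rel(-18)
```

```text
13.5 [583.3 -60.8 164. ] [-180.    24.9  164.5] F [ 0.   0.  -4.2]  F tool [1.7 0.  3.8]
move tool: [-1.4 -1.1 -0.6]  rot [ 0. -0.  0.]
```

Request:
send_rows --pt "0 0 3 0 0 0" --pt "0 0 3 0 0 0" --pt "0 0 3 0 0 0" --pt "0 0 3 0 0 0" --pt "0 0 0 0 0 0"

```text
time: 14.12
tool_pos: [588.6, -62.2, 154.1]
tcp_rot: [180.0, 25.0, 164.5]
ft_force: [-3.7, 1.5, 2.2]
finger_gap: 31.9
grip_force: 91.0
```

Run:
```python
from t import *
T,q=rel(-30)
```

```text
14.125 [588.6 -62.2 154.1] [180.   25.  164.5] F [-3.7  1.5  2.2]  F tool [ 2.7  0.5 -3.7]
move tool: [-0.6 -1.2  0. ]  rot [0. 0. 0.]
```

Request:
send_rows --pt "0 0 2 0 0 0" --pt "0 0 2 0 0 0" --pt "0 0 0 0 0 0" --pt "0 0 0 0 0 0"

```text
time: 14.62
tool_pos: [590.2, -62.6, 152.1]
tcp_rot: [-180.0, 25.0, 164.6]
ft_force: [-20.3, 3.9, 19.4]
finger_gap: 32.2
grip_force: 93.9
```

Run:
```python
from t import *
T,q=rel(-32)
```

```text
14.625 [590.2 -62.6 152.1] [-180.    25.   164.6] F [-20.3   3.9  19.4]  F tool [ 10.4  -1.6 -26.3]
move tool: [ 0.1 -1.2 -0.4]  rot [0. 0. 0.]
```

Request:
send_rows --pt "0 0 0 0 0 0" --pt "0 0 0 0 0 0" --pt "0 0 0 0 0 0" --pt "0 0 0 0 0 0" --pt "0 0 0 0 0 0"

```text
time: 15.25
tool_pos: [590.2, -62.6, 152.1]
tcp_rot: [-180.0, 25.0, 164.5]
ft_force: [-20.7, 4.5, 19.5]
finger_gap: 32.3
grip_force: 93.9
```

Run:
```python
from t import *
s=r.snapshot("scene"); a=cv2.resize(s["img"][145:235,290:380],None,fx=6.5,fy=6.5)
cv2.imwrite("pics/c6.png",a)
```

```text
(no output)
```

View pics/c6.png

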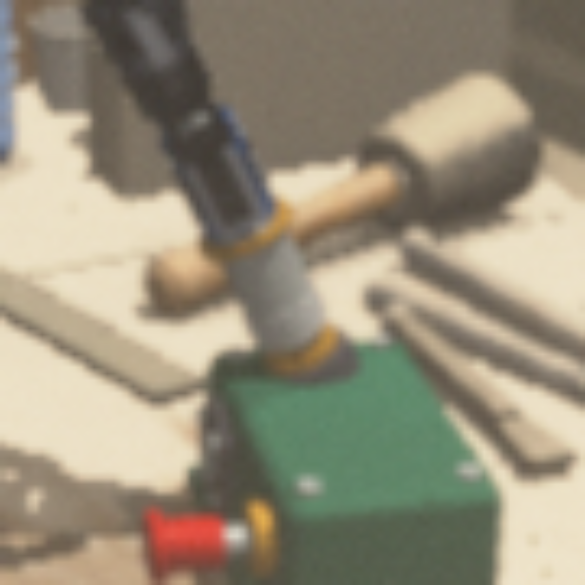

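The greaser sits coaxially on the nipple with the collar pressed down onto the brass base at (305,350). The knob is home at (185,540).

```bash
python3 -c "
from bench import r
print(r.hand_in())"
```

```text
the job is handed in; nothing more can be done
None
```

The job is handed in, verdict not shown: the knob was pulled out and pushed home, and the gripper is still pressing the greaser squarely on the nipple with about 29 N, collar down at its stop by position, force and camera.

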